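Clamp the plate pair for filing and put the bearings and plugs away

TASK

I am about to file the two plates in the vice as a matched pair: pinch them together with a spring clamp pushed well onto each of their two free upright ends, one clamp per end, left holding by its own spring. So that no filings get into them, before or after, put every loose bearing in the shallow metal tray and every loose spark plug in the stock bin, and leave the tape roll and the tin where they are.

Things in the scene. Friction and masses are not known exactly. Their poses are not given: they have to be found in the camera images.
- plates: Two steel plates on edge face to face in a fixed blue vice: one slab 6 mm thick (x), 240 long (y), 64 high (z), spanning 30 to 94 mm above the bench; origin at its centre. Free ends: the upright edges at y = +-120 mm. Vice jaws (66 mm high) cover |y| < 50 mm and reach 40 mm from the slab to the robot's side; lugs |y| < 83 mm, 20 mm high; the vice's screw points away from the robot.
- clip1: Steel spring clamp with black rubber grips and pads, 108 mm long, 24 thick, 60 g, lying flat. Origin on its pivot, mid thickness; +x along the middle line to the jaws, -x to the handles (back to -63 mm), z along the pivot. At x = -45 mm the handles measure 48 mm outside at rest, 42 mm with both plates in the jaws, 24 mm squeezed to the stop (about 17 N, then parallel).
- clip1_jaw (a joint): Angle of one clamp arm from its shut place (both arms move equally), sprung shut: 0 = jaws shut on nothing; 0.28 rad = squeezed to the stop, the jaw pads then gape about 20 mm; about 0.075 when they pinch the 6 mm of both plates (about 14 N).
- clip1_bite (a point): Point midway between the clamp's two jaw pads: on the middle line, 36 mm ahead of the pivot. The pads are 14 mm long (29 to 43 mm ahead of the pivot) and 24 mm tall.
- clip2: Steel spring clamp with black rubber grips and pads, 108 mm long, 24 thick, 60 g, lying flat. Origin on its pivot, mid thickness; +x along the middle line to the jaws, -x to the handles (back to -63 mm), z along the pivot. At x = -45 mm the handles measure 48 mm outside at rest, 42 mm with both plates in the jaws, 24 mm squeezed to the stop (about 17 N, then parallel).
- clip2_jaw (a joint): Angle of one clamp arm from its shut place (both arms move equally), sprung shut: 0 = jaws shut on nothing; 0.28 rad = squeezed to the stop, the jaw pads then gape about 20 mm; about 0.075 when they pinch the 6 mm of both plates (about 14 N).
- clip2_bite (a point): Point midway between the clamp's two jaw pads: on the middle line, 36 mm ahead of the pivot. The pads are 14 mm long (29 to 43 mm ahead of the pivot) and 24 mm tall.
- bearing1: Steel ball bearing, a flat disc 47 mm in diameter and 14 mm thick with a dark shield and bore, lying flat, about 106 g. Origin at its centre, z along its axis. May be absent.
- bearing2: Steel ball bearing, a flat disc 47 mm in diameter and 14 mm thick with a dark shield and bore, lying flat, about 106 g. Origin at its centre, z along its axis. May be absent.
- bearing3: Steel ball bearing, a flat disc 47 mm in diameter and 14 mm thick with a dark shield and bore, lying flat, about 106 g. Origin at its centre, z along its axis. May be absent.
- plug1: Spark plug lying on the bench, 68 mm long, about 50 g: white insulator towards -x, steel hexagon 18 mm across the flats in the middle (x = -9 to +10 mm), thread towards +x. Origin on its long axis (its x) in the hexagon, 9 mm above what it lies on. Grip it across the hexagon. May be absent.
- plug2: Spark plug lying on the bench, 68 mm long, about 50 g: white insulator towards -x, steel hexagon 18 mm across the flats in the middle (x = -9 to +10 mm), thread towards +x. Origin on its long axis (its x) in the hexagon, 9 mm above what it lies on. Grip it across the hexagon. May be absent.
- plug3: Spark plug lying on the bench, 68 mm long, about 50 g: white insulator towards -x, steel hexagon 18 mm across the flats in the middle (x = -9 to +10 mm), thread towards +x. Origin on its long axis (its x) in the hexagon, 9 mm above what it lies on. Grip it across the hexagon. May be absent.
- tray: Shallow bare-metal open tray with level walls, fixed: 220 mm (its x) by 130 mm (its y) outside, walls 22 mm high and 3 mm thick, floor 3 mm thick. Origin at the centre of its underside, on the bench. For the bearings. It and the stock bin may change sides.
- bin: Grey plastic stock bin, fixed: 220 mm (its x) by 130 mm (its y) outside, walls 4 mm thick and 45 mm high, cut down to 22 mm at the -x end, which has a white label, floor 4 mm thick. Origin at the centre of its underside, on the bench. For the spark plugs.
- tape: Bystander: roll of black tape, 54 mm in diameter, 19 mm high. Origin at the centre of its underside.
- tin: Bystander: round closed tin with a green lid, 66 mm in diameter, 29 mm high. Origin at the centre of its underside.
Things that resemble listed ones, but are neither listed nor needed, are in the scene too. What is shaped like the plug1 but brown or red is not meant.

How it is judged (in metres and radians):
At the end, for the whole second after the job is handed in: Each free end carries one clamp: pad centres 2 to 34 mm inside the end edge, within the plates' height, clamp square to the end within 0.6 rad, jaws shut on both plates (0.04 to 0.13 rad, over 2 N), still. All bearings rest in the shallow tray, all plugs in the stock bin ((((x of clip1_bite in the frame of plates between -0.008 and 0.008 m and y of clip1_bite in the frame of plates between 0.086 and 0.118 m and z of clip1_bite in the frame of plates between -0.03 and 0.03 m and angle between the x axis of clip1 and the y axis of plates, either way round below 0.6 rad and value of joint clip1_jaw between 0.04 and 0.13 rad and contact force between clip1 and plates above 2 N and linear speed of clip1 below 0.03 m/s) and (x of clip2_bite in the frame of plates between -0.008 and 0.008 m and y of clip2_bite in the frame of plates between -0.118 and -0.086 m and z of clip2_bite in the frame of plates between -0.03 and 0.03 m and angle between the x axis of clip2 and the y axis of plates, either way round below 0.6 rad and value of joint clip2_jaw between 0.04 and 0.13 rad and contact force between clip2 and plates above 2 N and linear speed of clip2 below 0.03 m/s)) or ((x of clip2_bite in the frame of plates between -0.008 and 0.008 m and y of clip2_bite in the frame of plates between 0.086 and 0.118 m and z of clip2_bite in the frame of plates between -0.03 and 0.03 m and angle between the x axis of clip2 and the y axis of plates, either way round below 0.6 rad and value of joint clip2_jaw between 0.04 and 0.13 rad and contact force between clip2 and plates above 2 N and linear speed of clip2 below 0.03 m/s) and (x of clip1_bite in the frame of plates between -0.008 and 0.008 m and y of clip1_bite in the frame of plates between -0.118 and -0.086 m and z of clip1_bite in the frame of plates between -0.03 and 0.03 m and angle between the x axis of clip1 and the y axis of plates, either way round below 0.6 rad and value of joint clip1_jaw between 0.04 and 0.13 rad and contact force between clip1 and plates above 2 N and linear speed of clip1 below 0.03 m/s))) and x of bearing1 in the frame of tray between -0.107 and 0.107 m and y of bearing1 in the frame of tray between -0.063 and 0.063 m and z of bearing1 in the frame of tray between 0 and 0.04 m and linear speed of each of bearing1, bearing2, bearing3, plug1, plug2, plug3 below 0.05 m/s and x of bearing2 in the frame of tray between -0.107 and 0.107 m and y of bearing2 in the frame of tray between -0.063 and 0.063 m and z of bearing2 in the frame of tray between 0 and 0.04 m and x of bearing3 in the frame of tray between -0.107 and 0.107 m and y of bearing3 in the frame of tray between -0.063 and 0.063 m and z of bearing3 in the frame of tray between 0 and 0.04 m and x of plug1 in the frame of bin between -0.107 and 0.107 m and y of plug1 in the frame of bin between -0.063 and 0.063 m and z of plug1 in the frame of bin between 0 and 0.04 m and x of plug2 in the frame of bin between -0.107 and 0.107 m and y of plug2 in the frame of bin between -0.063 and 0.063 m and z of plug2 in the frame of bin between 0 and 0.04 m and x of plug3 in the frame of bin between -0.107 and 0.107 m and y of plug3 in the frame of bin between -0.063 and 0.063 m and z of plug3 in the frame of bin between 0 and 0.04 m); the robot touches nothing.
It fails at once if the tape is moved more than 50 mm (distance of tape from where it was at the start of the episode above 0.05 m).
It fails at once if the tin is moved more than 50 mm (distance of tin from where it was at the start of the episode above 0.05 m).
Of bearing1, bearing2, bearing3, plug1, plug2, plug3 only 4 to 6 are there at a start; the rules pass over those that are not, and their reading is None.
At some moment in a run one of bearing1, bearing2, bearing3, plug1, plug2, plug3 may be knocked a few centimetres aside while the robot is not near it.
Once in a run the grip may slacken for a moment while it holds something.
It also fails if it takes over 210 s, if anything falls off the work surface, if the arm or the gripper's body presses on something with over 40 N, if the wrist force passes 120 N, or if a joint passes its speed limit or range.

ROBOT

A 7-joint arm with a two-finger parallel gripper is mounted at the origin on the work surface. World frame = base frame: x ahead of the robot, y to its left, z up, the work surface at z = 0. Lengths are in m, angles in degrees, forces in N, time in s.
With the tool pointing down it reaches from about 0.425 to 0.875 m from the base axis. Payload 4.7 kg.
Tool frame: the origin (TCP) lies at the centre of the arm's flange, where the gripper is bolted on; the fingertips stand 182 mm ahead of it and the grasp point (between the pads) lies 164 mm ahead of it (env.grip_depth is the distance from the TCP to the grasp point, in m); z points along the fingers, y is the line along which they close (so a half turn about z gives the same grasp; the last joint's range is limited). The gripper opens to 87 mm and grips with 3 to 60 N. Pads are 19 mm wide; open, the fingers measure 117 mm over their backs; the gripper's body (75 mm by 190 mm) begins 51 mm behind the grasp point.
Start: joints at [0.808, 18.392, -4.016, 83.108, 1.295, 78.541, -3.26], TCP at [0.65, -0, 0.405] pointing down, gripper open.
Joint ranges: [-163.93, 163.93], [-17.29, 119.83], [-79.2, 71.16], [3.27, 140.29], [-89.18, 269.18], [5.43, 117.66], [-154.24, 154.24]. Speed limits (degrees/s): [147.25, 147.25, 180, 180, 180, 180, 180].

INTERFACE

Orientations are given as [roll, pitch, yaw] about the fixed x, y, z axes, in that order (R = Rz(yaw) Ry(pitch) Rx(roll)).
In Python, from cell import env gives the robot as it stands. The module is installed in compiled form; this text tells all that it offers.
- The arm moves only by the tool send_rows, never from a script. Its arguments are lists of equal length, an entry for each row: "xyz": the shift along the tool's x, y, z in m, a list of three; "rotation": the turn, a rotation vector about the tool's x, y, z in rad, a list of three; "jaw": the opening, from 0 (shut) to 1 (fully open). A call has 1 to 20 rows; each row shifts and turns the commanded pose from where the row before left it, along the tool's axes as they then stand; what a row does not reach is not made up. A row lasts 1/10 s, in which the tool goes at most 50 mm and 8.59 degrees, less where a joint would pass 70% of its speed; a pose out of reach is approached as far as the arm can. A call is refused whole if a number of a shift passes 0.05 or a number of a turn 0.15, either way. A call with a gripper value outside its range is refused whole. The fingers move at their own pace and stop on an object; "newtons" is the grip in N (left out, the last holds). Time passes only in rows, so rows that do not move let the fingers close. It gives the time, the measured TCP pose, the force, the opening and the grip force at its end, in the units of the state.
- env.get_obs(): the state, without advancing time (a new reading comes with each control period).
- env.read_camera(name): name is "scene" or "side" or "wrist"; returns a dict with "image" (400x640x3 uint8, blue, green, red), "fx", "fy", "cx", "cy" (pixels), "R" (3x3) and "t" (3): a world point X has camera coordinates R X + t. Camera axes: x right, y down, z forward; pixel columns grow to the right and rows downward; lengths in m; the calibration is good to about 2 mm. A picture is of the moment at which its call begins. There is no depth.
- env.sign_off(): hands the job in; it is judged then, once.
The state is a dict: "time_s": time; "qpos": joint angles; "joint_velocities": joint speeds; "effort": joint torques, N m; "tool_pos": TCP position; "tool_rot": TCP orientation; "force": force on the tool from outside, world axes, zero at the start; "wrist_torque": the same for the moment, N m; "grip_width": finger opening in m; "grasp_force": force on a finger pad.
Only numpy, scipy, OpenCV 4.12 (cv2) and the standard library are available. Lean on these libraries where they do the work, as an engineer would, in place of code of your own. Each camera call takes 0.05 s, during which the arm holds its last target. There are 200 camera calls.

## Working session

There is one attempt and no reset: what is moved stays moved. The work goes in short steps, Python scripts to look and compute and a tool call to move; the robot and the scene stay as the last step left them, time stands still between calls to the robot, and variables do not carry over. Pictures are saved under pics/ and viewed, at most 17 in all, crops included, and the job is handed in when it is done.

Besides the shell and the picture viewer there is one more tool, called after "Request:" as name(argument=value, ...) on one line, values as JSON. send_rows: Moves the arm, as the interface text tells. Its arguments: {"type":"object","properties":{"xyz":{"type":"array"},"rotation":{"type":"array"},"jaw":{"type":"array"},"newtons":{"type":"number"}},"required":["xyz","rotation","jaw"]}

```bash
mkdir -p pics; ls; cat > h.py <<'E'
import numpy as np, cv2
from cell import env
def shot(name,fn):
    c=env.read_camera(name); cv2.imwrite('pics/'+fn,c['image']); np.savez('pics/'+fn+'.npz',**{k:np.array(v) for k,v in c.items()}); return c
def load(fn): return dict(np.load('pics/'+fn+'.npz'))
def pt(c,u,v,z):
    R=np.array(c['R']);t=np.array(c['t'])
    d=R.T@np.array([(u-c['cx'])/c['fx'],(v-c['cy'])/c['fy'],1]);o=-R.T@t
    return o+d*(z-o[2])/d[2]
def px(c,X):
    p=np.array(c['R'])@np.array(X)+np.array(c['t']);return np.array([c['fx']*p[0]/p[2]+c['cx'],c['fy']*p[1]/p[2]+c['cy']])
E
python3 - <<'E'
from h import *
for n in('scene','side','wrist'):
    c=shot(n,n+'0.png'); print(n,c['fx'],-np.array(c['R']).T@c['t'],np.array(c['R'])[2])
s=env.get_obs();print(s)
E
```

```text
pics
scene 368.0745235052888 [1.01814646 0.35257841 0.63804981] [-0.610975   -0.40129017 -0.68240439]
side 365.091948342028 [0.2520827  0.46721451 0.66242296] [ 0.3404345  -0.58456944 -0.73646651]
wrist 311.7976068608482 [0.64890973 0.08011135 0.38291876] [-6.29295185e-04 -2.90231758e-01 -9.56956180e-01]
{'time_s': 0.15, 'qpos': array([ 0.80784421, 18.43002263, -4.01593468, 83.1625531 ,  1.295072  ,
       78.5423787 , -3.2610188 ]), 'joint_velocities': array([ 0.06397852, -0.20493641,  0.05000358, -0.24073013,  0.01115538,
        0.0727103 ,  0.02154928]), 'effort': array([ 2.16972071e-04, -4.91794288e+01, -4.04079035e-01, -3.12878716e+01,
       -6.39387709e-02,  4.04033612e-02,  9.90178205e-05]), 'tool_pos': array([ 6.49826406e-01, -2.78348999e-05,  4.03871976e-01]), 'tool_rot': array([-1.79910277e+02,  5.27981618e-03,  9.00010137e+01]), 'force': array([0.55325007, 0.14211952, 0.37398104]), 'wrist_torque': array([ 0.01374821, -0.00921135,  0.03899733]), 'grasp_force': 0.0, 'grip_width': 0.08711988934353858}
```

View pics/scene0.png

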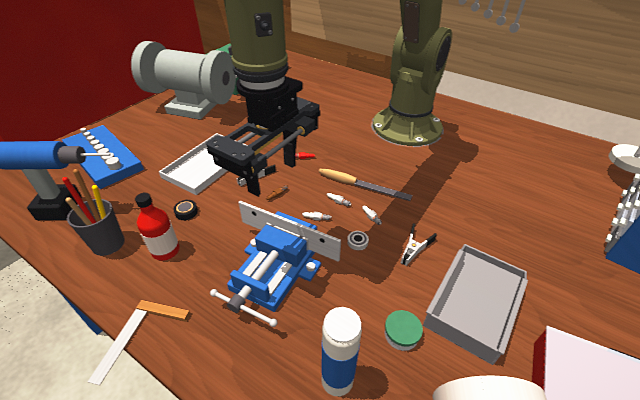

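View pics/side0.png

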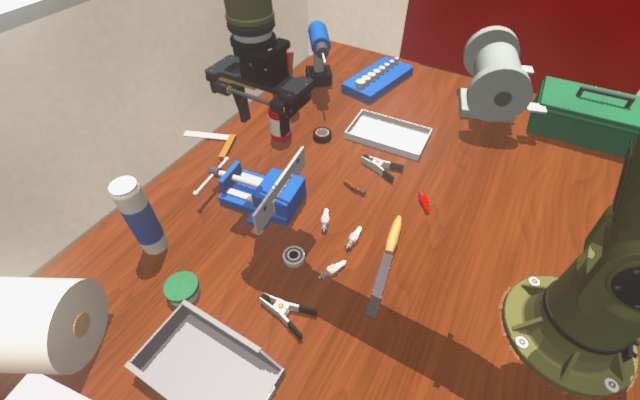

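```bash
python3 - <<'E'
from h import *
s=cv2.imread('pics/side0.png');cv2.imwrite('pics/s_crop.png',cv2.resize(s[110:345,170:440],None,fx=2.5,fy=2.5,interpolation=2))
s=cv2.imread('pics/scene0.png');cv2.imwrite('pics/c_crop.png',cv2.resize(s[130:290,160:460],None,fx=2.6,fy=2.6,interpolation=2))
E
```

```text
(no output)
```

View pics/s_crop.png

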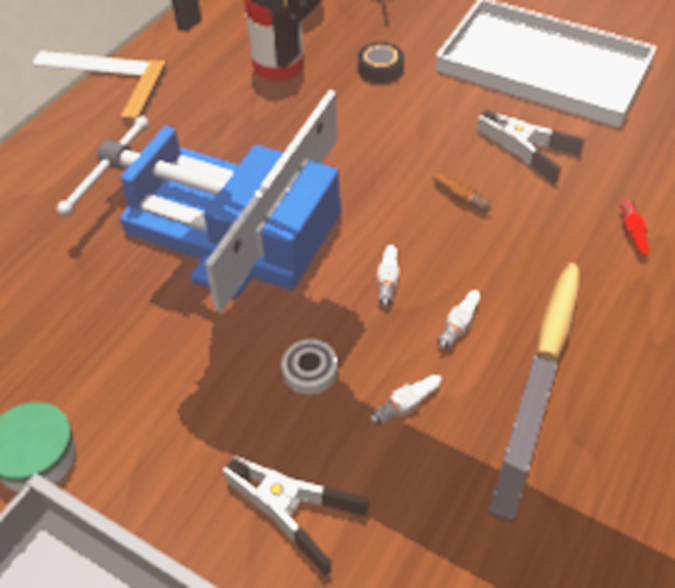

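View pics/wrist0.png

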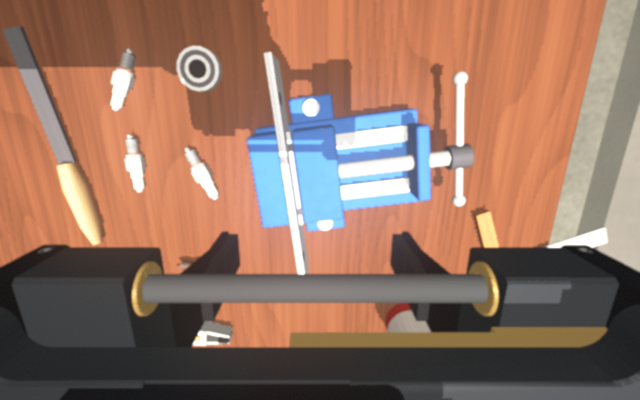

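```bash
python3 - <<'E'
from h import *
sd,sc,wr=load('side0.png'),load('scene0.png'),load('wrist0.png')
f=lambda u,v:(170+u/2.5,110+v/2.5)
P=lambda n,c,u,v,z:print(n,np.round(pt(c,u,v,z)[:2],4))
for n,u,v,z in [('plateN top',214,254,.094),('plateN bot',219,305,.03),('plateF top',334,93,.094),('plateF bot',337,147,.03),
 ('A w',392,247,.009),('A t',384,305,.007),('B w',476,293,.009),('B t',443,347,.007),('C w',440,379,.009),('C t',375,418,.007),('bearing',310,362,.014),
 ('tape',380,55,.019),('c1 pivot',277,490,.022),('c1 h1',366,507,.012),('c1 h2',327,567,.012),('c1 jaw',233,465,.015),('c2 pivot',519,128,.022),('c2 h1',581,146,.012),('c2 h2',555,178,.012),('c2 jaw',483,120,.015),('tin',35,438,.029)]:
    P('side '+n,sd,*f(u,v),z)
for n,u,v,z in [('plateN',271,53,.094),('plateF',302,272,.094),('A w',214,197,.009),('A t',188,149,.007),('B w',139,190,.009),('B t',129,136,.007),('C w',116,108,.009),('C t',129,50,.007),('bearing',198,69,.014)]:
    P('wr '+n,wr,u,v,z)
for n,u,v,z in [('plateN',341,237,.094),('plateF',240,203,.094),('tray1',160,184,.022),('tray2',205,135,.022),('binA',464,245,.045),('binB',527,272,.045),('binC',496,358,.022),('binD',427,320,.022),('bearing',358,239,.014),('c1 piv',413,246,.022)]:
    P('sc '+n,sc,u,v,z)
for n,u,v,z in [('tray',365,111,.022),('tray',432,123,.022),('tray',420,157,.022),('tray',345,133,.022),('bin',184,304,.045),('bin',283,372,.045),('bin',127,365,.022)]:
    P('sd '+n,sd,u,v,z)
E
```

```text
side plateN top [0.6099 0.1117]
side plateN bot [0.6112 0.1165]
side plateF top [ 0.6333 -0.1128]
side plateF bot [ 0.6284 -0.1066]
side A w [ 0.5225 -0.0331]
side A t [0.4957 0.0293]
side B w [ 0.4295 -0.0231]
side B t [0.4289 0.0433]
side C w [0.4157 0.0747]
side C t [0.4449 0.1332]
side bearing [0.5173 0.1178]
side tape [ 0.6738 -0.2739]
side c1 pivot [0.4735 0.2308]
side c1 h1 [0.4113 0.2049]
side c1 h2 [0.4125 0.2582]
side c1 jaw [0.517  0.2282]
side c2 pivot [ 0.4828 -0.2349]
side c2 h1 [ 0.4186 -0.2523]
side c2 h2 [ 0.4238 -0.1943]
side c2 jaw [ 0.524 -0.235]
side tin [0.6575 0.2917]
wr plateN [0.6114 0.1208]
wr plateF [ 0.6354 -0.0886]
wr A w [ 0.5224 -0.0325]
wr A t [0.496  0.0272]
wr B w [ 0.4299 -0.0235]
wr B t [0.4276 0.0425]
wr C w [0.4193 0.0746]
wr C t [0.4437 0.136 ]
wr bearing [0.5202 0.1159]
sc plateN [0.5978 0.1198]
sc plateF [ 0.6386 -0.1097]
sc tray1 [ 0.6522 -0.3874]
sc tray2 [ 0.4288 -0.4638]
sc binA [0.4321 0.324 ]
sc binB [0.4296 0.4494]
sc binC [0.6239 0.4487]
sc binD [0.6238 0.3249]
sc bearing [0.5195 0.1201]
sc c1 piv [0.4754 0.2318]
sd tray [ 0.6102 -0.4272]
sd tray [ 0.4131 -0.47  ]
sd tray [ 0.392  -0.3068]
sd tray [ 0.6126 -0.2993]
sd bin [0.6199 0.3243]
sd bin [0.3988 0.3312]
sd bin [0.6374 0.4485]
```

View pics/c_crop.png

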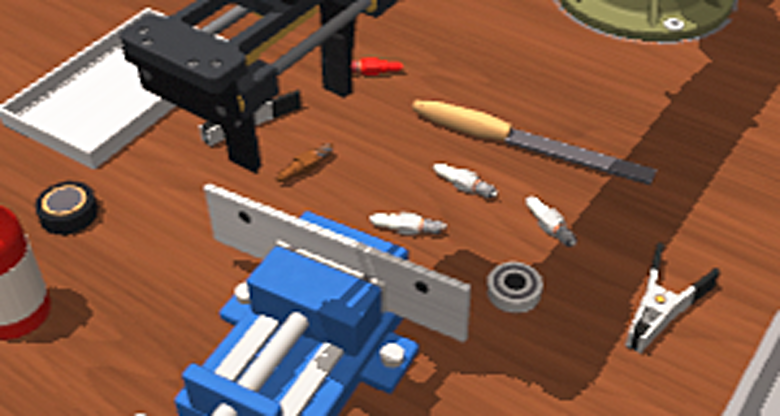

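Candidates in side0: white plugs at (325,218), (354,236), (333,269). The brown (354,187) and red (424,201) look-alikes are rejected. The only bearing is at (293,257), and the roll at (322,134) is the tape. Clamps are at (283,308) and (380,167). The close crops confirm this, so I start with plug B.

Request:
send_rows(xyz=[[0.002, -0.0315, 0.015], [0.002, -0.0315, 0.015], [0.002, -0.0315, 0.015], [0.002, -0.0315, 0.015], [0.002, -0.0315, 0.015], [0.002, -0.0315, 0.015], [0.002, -0.0315, 0.015], [0, 0, 0], [0, 0, 0]], rotation=[[0, 0, 0], [0, 0, 0], [0, 0, 0], [0, 0, 0], [0, 0, 0], [0, 0, 0], [0, 0, 0], [0, 0, 0], [0, 0, 0]], jaw=[0.5, 0.5, 0.5, 0.5, 0.5, 0.5, 0.5, 0.5, 0.5], newtons=25)

```text
time_s: 1.05
tool_pos: [0.4291, 0.014, 0.2997]
tool_rot: [180.0, 0.0, 90.0]
force: [0.1, 0.7, 0.5]
grip_width: 0.0436
grasp_force: 0.0
```

Request:
send_rows(xyz=[[0, 0, 0.02], [0, 0, 0.025], [0, 0, 0.025], [0, 0, 0.02], [0, 0, 0.015], [0, 0, 0.01], [0, 0, 0], [0, 0, 0], [0, 0, 0], [0, 0, 0], [0, 0, 0], [0, 0, 0], [0, 0, 0]], rotation=[[0, 0, 0], [0, 0, 0], [0, 0, 0], [0, 0, 0], [0, 0, 0], [0, 0, 0], [0, 0, 0], [0, 0, 0], [0, 0, 0], [0, 0, 0], [0, 0, 0], [0, 0, 0], [0, 0, 0]], jaw=[0.5, 0.5, 0.5, 0.5, 0.5, 0.5, 0.5, 0, 0, 0, 0, 0, 0])

```text
time_s: 2.35
tool_pos: [0.4299, 0.014, 0.1853]
tool_rot: [179.9, 0.0, 90.0]
force: [-0.2, 0.8, 3.3]
grip_width: 0.0176
grasp_force: 25.0
```

Request:
send_rows(xyz=[[0, 0, -0.03], [0, 0, -0.03], [0, 0, -0.03], [0, 0, -0.03], [0.035, 0.01, 0], [0.04, 0.01, 0], [0.04, 0.01, 0], [0.04, 0.01, 0], [0.04, 0.005, 0], [0.04, 0.005, 0], [0.04, 0, 0], [0.04, 0, 0], [0.04, 0, 0], [0.02, 0, 0], [0, 0, 0]], rotation=[[0, 0, 0], [0, 0, 0], [0, 0, 0], [0, 0, 0], [0, 0, 0], [0, 0, 0], [0, 0, 0], [0, 0, 0], [0, 0, 0], [0, 0, 0], [0, 0, 0], [0, 0, 0], [0, 0, 0], [0, 0, 0], [0, 0, 0]], jaw=[0, 0, 0, 0, 0, 0, 0, 0, 0, 0, 0, 0, 0, 0, 0])

```text
time_s: 3.85
tool_pos: [0.4777, 0.3927, 0.3041]
tool_rot: [-179.9, -0.1, 90.3]
force: [-0.5, 0.8, -0.5]
grip_width: 0.0179
grasp_force: 25.0
```

Request:
send_rows(xyz=[[0, 0, 0.03], [0, 0, 0.03], [0, 0, 0.03], [0, 0, 0.02], [0, 0, 0], [0, 0, 0], [0, 0, 0], [0, 0, -0.03], [0, 0, -0.04], [0, 0, -0.04]], rotation=[[0, 0, 0], [0, 0, 0], [0, 0, 0], [0, 0, 0], [0, 0, 0], [0, 0, 0], [0, 0, 0], [0, 0, 0], [0, 0, 0], [0, 0, 0]], jaw=[0, 0, 0, 0, 0, 0.5, 0.5, 0.5, 0.5, 0.5])

```text
time_s: 4.85
tool_pos: [0.4794, 0.3889, 0.3073]
tool_rot: [179.9, -0.0, 90.0]
force: [0.7, 0.3, -0.3]
grip_width: 0.0423
grasp_force: 0.0
```

Request:
send_rows(xyz=[[-0.035, 0, 0], [-0.04, 0, 0], [-0.04, 0, 0], [-0.04, 0, 0], [-0.04, 0.005, 0], [-0.04, 0.005, 0], [-0.04, 0.005, 0], [-0.04, 0.005, 0], [-0.04, 0.005, 0], [-0.035, 0.005, 0], [0, 0, 0], [0, 0, 0]], rotation=[[0, 0, 0], [0, 0, 0], [0, 0, 0], [0, 0, 0], [0, 0, 0], [0, 0, 0], [0, 0, -0.1], [0, 0, -0.1], [0, 0, -0.1], [0, 0, -0.11], [0, 0, 0], [0, 0, 0]], jaw=[0.5, 0.5, 0.5, 0.5, 0.5, 0.5, 0.5, 0.5, 0.5, 0.5, 0.5, 0.5])

```text
time_s: 6.05
tool_pos: [0.5317, 0.0038, 0.306]
tool_rot: [179.9, 0.0, 113.3]
force: [-0.3, 0.4, -0.7]
grip_width: 0.0439
grasp_force: 0.0
```

```bash
cat >> h.py <<'E'
from scipy.spatial.transform import Rotation as Ro
def goto(x,y,z,yaw=None):
    s=env.get_obs();R=Ro.from_euler('xyz',s['tool_rot'],degrees=True)
    d=R.inv().apply(np.array([x,y,z])-s['tool_pos']); r=0
    if yaw is not None: r=(R.inv()*Ro.from_euler('xyz',[180,0,yaw],degrees=True)).as_rotvec()
    print('pos',np.round(s['tool_pos'],4),'rot',np.round(s['tool_rot'],1),'tool shift',np.round(d,4),'turn',np.round(r,3),'grip',s['grip_width'])
E
python3 - <<'E'
from h import *
goto(.5075,.001,.1855,113.5)
c=shot('side','side1.png')
cv2.imwrite('pics/side1c.png',cv2.resize(c['image'][110:400,120:440],None,fx=2,fy=2))
E
```

```text
pos [0.5317 0.0038 0.306 ] rot [179.9   0.  113.3] tool shift [ 0.0071 -0.0236  0.1205] turn [ 0.002  0.    -0.003] grip 0.043869298013806596
```

View pics/side1c.png

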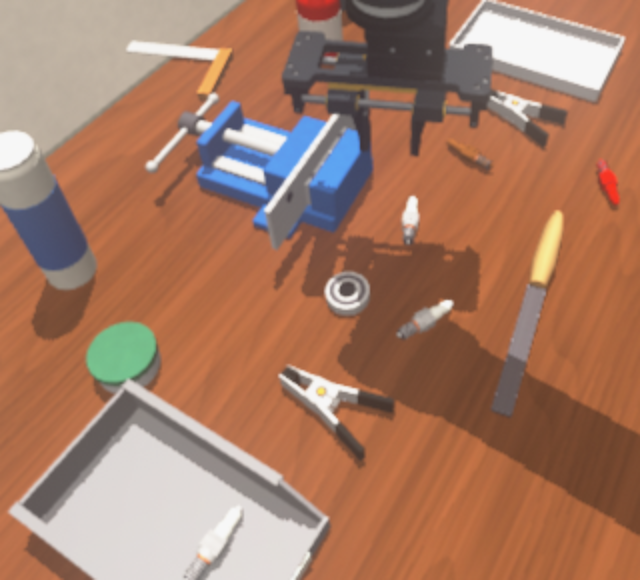

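Request:
send_rows(xyz=[[0.0035, -0.012, 0], [0.0035, -0.0115, 0], [0, 0, 0.025], [0, 0, 0.025], [0, 0, 0.025], [0, 0, 0.015], [0, 0, 0.01], [0, 0, 0.01], [0, 0, 0.008], [0, 0, 0]], rotation=[[0, 0, 0], [0, 0, 0], [0, 0, 0], [0, 0, 0], [0, 0, 0], [0, 0, 0], [0, 0, 0], [0, 0, 0], [0, 0, 0], [0, 0, 0]], jaw=[0.5, 0.5, 0.5, 0.5, 0.5, 0.5, 0.5, 0.5, 0.5, 0.5])

```text
time_s: 7.1
tool_pos: [0.5066, 0.0016, 0.1861]
tool_rot: [-179.9, -0.0, 113.5]
force: [-1.8, -0.2, -0.4]
grip_width: 0.0436
grasp_force: 0.0
```

Request:
send_rows(xyz=[[0, 0, 0], [0, 0, 0], [0, 0, 0], [0, 0, 0], [0, 0, 0], [0, 0, -0.03], [0, 0, -0.03], [0, 0, -0.03], [0, 0, -0.03], [0, 0, 0]], rotation=[[0, 0, 0], [0, 0, 0], [0, 0, 0], [0, 0, 0], [0, 0, 0], [0, 0, 0], [0, 0, 0], [0, 0, 0], [0, 0, 0], [0, 0, 0]], jaw=[0, 0, 0, 0, 0, 0, 0, 0, 0, 0])

```text
time_s: 8.1
tool_pos: [0.5087, 0.0017, 0.3113]
tool_rot: [179.6, 0.2, 113.5]
force: [0.4, 0.4, -0.1]
grip_width: 0.0177
grasp_force: 25.0
```

```bash
python3 - <<'E'
from h import *
goto(.525,.385,.304,90)
E
```

```text
pos [0.5087 0.0017 0.3113] rot [179.6   0.2 113.5] tool shift [0.3451 0.1677 0.0074] turn [0.008 0.002 0.41 ] grip 0.017682895704031244
```

Request:
send_rows(xyz=[[0, 0, 0], [0, 0, 0], [0, 0, 0], [0, 0, 0], [0.033, 0.002, 0], [0.04, 0.002, 0], [0.04, 0.002, 0], [0.04, 0.002, 0], [0.04, 0.002, 0], [0.04, 0.002, 0], [0.04, 0.002, 0], [0.04, 0.002, 0], [0.04, 0, 0], [0.03, 0, 0], [0, 0, 0]], rotation=[[0, 0, 0.1], [0, 0, 0.1], [0, 0, 0.1], [0, 0, 0.11], [0, 0, 0], [0, 0, 0], [0, 0, 0], [0, 0, 0], [0, 0, 0], [0, 0, 0], [0, 0, 0], [0, 0, 0], [0, 0, 0], [0, 0, 0], [0, 0, 0]], jaw=[0, 0, 0, 0, 0, 0, 0, 0, 0, 0, 0, 0, 0, 0, 0])

```text
time_s: 9.6
tool_pos: [0.5205, 0.3899, 0.3054]
tool_rot: [-179.8, -0.2, 90.4]
force: [0.5, -0.2, -0.6]
grip_width: 0.0173
grasp_force: 25.0
```

Request:
send_rows(xyz=[[0, 0, 0.03], [0, 0, 0.03], [0, 0, 0.03], [0, 0, 0.025], [0, 0, 0], [0, 0, 0], [0, 0, 0], [0, 0, -0.03], [0, 0, -0.04], [0, 0, -0.045], [-0.03, -0.01, 0], [-0.035, -0.01, 0], [-0.035, -0.01, 0], [-0.035, -0.01, 0], [-0.035, -0.01, 0], [-0.035, -0.01, 0], [-0.035, -0.01, 0], [-0.03, -0.0225, 0], [0, 0, 0]], rotation=[[0, 0, 0], [0, 0, 0], [0, 0, 0], [0, 0, 0], [0, 0, 0], [0, 0, 0], [0, 0, 0], [0, 0, 0], [0, 0, 0], [0, 0, 0], [0, 0, 0], [0, 0, 0], [0, 0, 0], [0, 0, 0], [0, 0, 0], [0, 0, 0], [0, 0, 0], [0, 0, 0], [0, 0, 0]], jaw=[0, 0, 0, 0, 0, 0.5, 0.5, 0.5, 0.5, 0.5, 0.5, 0.5, 0.5, 0.5, 0.5, 0.5, 0.5, 0.5, 0.5])

```text
time_s: 11.5
tool_pos: [0.4286, 0.1104, 0.3068]
tool_rot: [-179.9, 0.1, 89.7]
force: [0.1, -0.2, -0.8]
grip_width: 0.0434
grasp_force: 0.0
```

Request:
send_rows(xyz=[[0, 0, 0], [0, 0, 0], [0, 0, 0], [0, 0, 0], [0, 0, 0]], rotation=[[0, 0, 0.1], [0, 0, 0.1], [0, 0, 0.1], [0, 0, 0.12], [0, 0, 0]], jaw=[0.5, 0.5, 0.5, 0.5, 0.5])

```text
time_s: 12.0
tool_pos: [0.4308, 0.1151, 0.3074]
tool_rot: [179.9, -0.1, 66.0]
force: [-1.4, -0.2, -0.1]
grip_width: 0.0433
grasp_force: 0.0
```

```bash
python3 - <<'E'
from h import *
goto(.4325,.108,.186,66)
c=shot('side','side2.png')
cv2.imwrite('pics/side2c.png',cv2.resize(c['image'][110:400,120:440],None,fx=2,fy=2))
E
```

```text
pos [0.4308 0.1151 0.3074] rot [ 1.799e+02 -1.000e-01  6.600e+01] tool shift [-0.0059  0.0043  0.1214] turn [ 0.001 -0.001 -0.001] grip 0.04328656819820259
```

View pics/side2c.png

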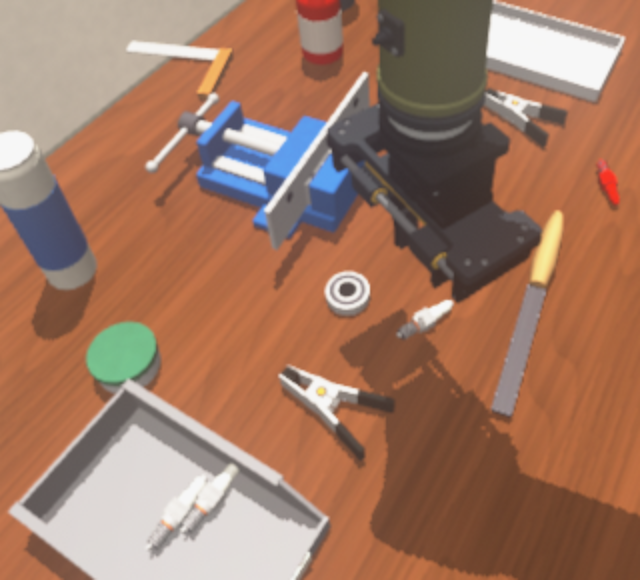

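Request:
send_rows(xyz=[[-0.003, 0.002, 0], [-0.003, 0.0025, 0], [0, 0, 0.025], [0, 0, 0.025], [0, 0, 0.025], [0, 0, 0.02], [0, 0, 0.015], [0, 0, 0.0115], [0, 0, 0], [0, 0, 0], [0, 0, 0], [0, 0, 0], [0, 0, 0], [0, 0, 0], [0, 0, -0.03], [0, 0, -0.03], [0, 0, -0.03], [0, 0, -0.03], [0, 0, 0]], rotation=[[0, 0, 0], [0, 0, 0], [0, 0, 0], [0, 0, 0], [0, 0, 0], [0, 0, 0], [0, 0, 0], [0, 0, 0], [0, 0, 0], [0, 0, 0], [0, 0, 0], [0, 0, 0], [0, 0, 0], [0, 0, 0], [0, 0, 0], [0, 0, 0], [0, 0, 0], [0, 0, 0], [0, 0, 0]], jaw=[0.5, 0.5, 0.5, 0.5, 0.5, 0.5, 0.5, 0.5, 0.5, 0, 0, 0, 0, 0, 0, 0, 0, 0, 0])

```text
time_s: 13.95
tool_pos: [0.4338, 0.1078, 0.3095]
tool_rot: [179.6, -0.3, 65.9]
force: [0.9, 0.3, -0.8]
grip_width: 0.0178
grasp_force: 25.0
```

Request:
send_rows(xyz=[[0, 0, 0], [0, 0, 0], [0, 0, 0], [0, 0, 0], [0.037, 0.018, 0], [0.04, 0.02, 0], [0.04, 0.02, 0], [0.04, 0.02, 0], [0.04, 0.02, 0], [0.04, 0.02, 0], [0.04, 0.02, 0], [0, 0, 0]], rotation=[[0, 0, -0.1], [0, 0, -0.1], [0, 0, -0.1], [0, 0, -0.12], [0, 0, 0], [0, 0, 0], [0, 0, 0], [0, 0, 0], [0, 0, 0], [0, 0, 0], [0, 0, 0], [0, 0, 0]], jaw=[0, 0, 0, 0, 0, 0, 0, 0, 0, 0, 0, 0])

```text
time_s: 15.15
tool_pos: [0.5697, 0.39, 0.3021]
tool_rot: [-179.8, -0.2, 90.3]
force: [-0.4, -0.6, -0.8]
grip_width: 0.0177
grasp_force: 25.0
```

Request:
send_rows(xyz=[[0, 0, 0.03], [0, 0, 0.03], [0, 0, 0.03], [0, 0, 0.02], [0, 0, 0], [0, 0, 0], [0, 0, 0], [0, 0, -0.03], [0, 0, -0.04], [0, 0, -0.04], [-0.032, -0.007, 0], [-0.04, -0.007, 0], [-0.04, -0.007, 0], [-0.04, -0.007, 0], [-0.04, -0.007, 0], [-0.04, -0.007, 0], [-0.04, -0.007, 0], [0, 0, 0]], rotation=[[0, 0, 0], [0, 0, 0], [0, 0, 0], [0, 0, 0], [0, 0, 0], [0, 0, 0], [0, 0, 0], [0, 0, 0], [0, 0, 0], [0, 0, 0], [0, 0, 0], [0, 0, 0], [0, 0, 0], [0, 0, 0], [0, 0, 0], [0, 0, 0], [0, 0, 0], [0, 0, 0]], jaw=[0, 0, 0, 0, 0, 0.5, 0.5, 0.5, 0.5, 0.5, 0.5, 0.5, 0.5, 0.5, 0.5, 0.5, 0.5, 0.5])

```text
time_s: 16.95
tool_pos: [0.5211, 0.1058, 0.3066]
tool_rot: [179.9, 0.2, 89.5]
force: [-0.6, 0.4, -0.1]
grip_width: 0.0438
grasp_force: 0.0
```

```bash
python3 - <<'E'
from h import *
goto(.519,.118,.304,0)
print(env.get_obs()['qpos'])
E
```

```text
pos [0.5211 0.1058 0.3066] rot [179.9   0.2  89.5] tool shift [ 0.0122 -0.0022  0.0026] turn [0.004 0.002 1.562] grip 0.04375115467365651
[  0.16875691   8.9612096  -15.8300104  106.54607443   2.95594256
  64.8192869  -17.23848227]
```

Request:
send_rows(xyz=[[0.012, -0.002, 0], [0, 0, 0], [0, 0, 0], [0, 0, 0], [0, 0, 0], [0, 0, 0], [0, 0, 0], [0, 0, 0], [0, 0, 0], [0, 0, 0], [0, 0, 0], [0, 0, 0]], rotation=[[0, 0, 0.142], [0, 0, 0.142], [0, 0, 0.142], [0, 0, 0.142], [0, 0, 0.142], [0, 0, 0.142], [0, 0, 0.142], [0, 0, 0.142], [0, 0, 0.142], [0, 0, 0.142], [0, 0, 0.142], [0, 0, 0]], jaw=[0.85, 0.85, 0.85, 0.85, 0.85, 0.85, 0.85, 0.85, 0.85, 0.85, 0.85, 0.85])

```text
time_s: 18.15
tool_pos: [0.5193, 0.1251, 0.3065]
tool_rot: [-180.0, -0.1, 0.5]
force: [-0.0, -0.1, 0.9]
grip_width: 0.0739
grasp_force: 0.0
```

```bash
python3 - <<'E'
from h import *
goto(.519,.118,.186,0)
print(env.get_obs()['qpos'])
c=shot('side','side3.png')
cv2.imwrite('pics/side3c.png',cv2.resize(c['image'][110:400,120:440],None,fx=2,fy=2))
E
```

```text
pos [0.5193 0.1251 0.3065] rot [-1.8e+02 -1.0e-01  5.0e-01] tool shift [-0.0006  0.0071  0.1205] turn [-0.001 -0.002  0.009] grip 0.07394587925280081
[  -7.48702578    8.87371055   -9.67115632  106.45969044    1.64184297
   64.6815626  -107.20607575]
```

View pics/side3c.png

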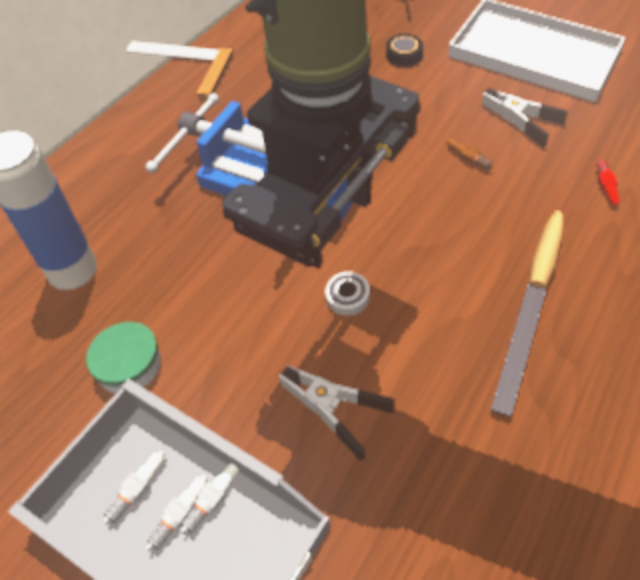

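Request:
send_rows(xyz=[[0, 0.0035, 0], [0, 0.0035, 0], [0, 0, 0.025], [0, 0, 0.025], [0, 0, 0.025], [0, 0, 0.02], [0, 0, 0.015], [0, 0, 0.01], [0, 0, 0], [0, 0, 0], [0, 0, 0], [0, 0, 0], [0, 0, 0], [0, 0, 0], [0, 0, -0.03], [0, 0, -0.03], [0, 0, -0.03], [0, 0, -0.03], [0, 0, 0]], rotation=[[0, 0, 0], [0, 0, 0], [0, 0, 0], [0, 0, 0], [0, 0, 0], [0, 0, 0], [0, 0, 0], [0, 0, 0], [0, 0, 0], [0, 0, 0], [0, 0, 0], [0, 0, 0], [0, 0, 0], [0, 0, 0], [0, 0, 0], [0, 0, 0], [0, 0, 0], [0, 0, 0], [0, 0, 0]], jaw=[0.85, 0.85, 0.85, 0.85, 0.85, 0.85, 0.85, 0.85, 0.85, 0, 0, 0, 0, 0, 0, 0, 0, 0, 0])

```text
time_s: 20.1
tool_pos: [0.5208, 0.1178, 0.3098]
tool_rot: [-179.9, -0.5, 0.5]
force: [0.8, 0.1, -1.8]
grip_width: 0.0463
grasp_force: 25.0
```

Request:
send_rows(xyz=[[0, 0.02, 0], [0, 0.035, 0], [0, 0.035, 0], [0, 0.035, 0], [0, 0.035, 0], [0, 0.035, 0], [0, 0.035, 0], [0, 0.035, 0], [0, 0.035, 0], [0, 0.035, 0], [0, 0.035, 0], [0, 0.035, 0], [0, 0.035, 0], [0, 0.035, 0], [0, 0.019, 0], [0, 0, 0]], rotation=[[0, 0, 0], [0, 0, 0], [0, 0, 0], [0, 0, 0], [0, 0, 0], [0, 0, 0], [0, 0, 0], [0, 0, 0], [0, 0, 0], [0, 0, 0], [0, 0, 0], [0, 0, 0], [0, 0, 0], [0, 0, 0], [0, 0, 0], [0, 0, 0]], jaw=[0, 0, 0, 0, 0, 0, 0, 0, 0, 0, 0, 0, 0, 0, 0, 0])

```text
time_s: 21.7
tool_pos: [0.5222, -0.3798, 0.304]
tool_rot: [179.9, 0.1, 0.2]
force: [-0.4, 0.8, 0.1]
grip_width: 0.0459
grasp_force: 25.0
```

```bash
python3 - <<'E'
from h import *
goto(.51,-.378,.2,0)
print(env.get_obs()['qpos'])
E
```

```text
pos [ 0.5222 -0.3798  0.304 ] rot [1.799e+02 1.000e-01 2.000e-01] tool shift [-0.012  -0.0019  0.1041] turn [0.001 0.002 0.004] grip 0.045854178695756434
[ 25.41768762  21.47250508  10.34870492  91.23502296  -3.94988036
  67.72702275 -53.20228221]
```

Request:
send_rows(xyz=[[-0.006, 0, 0.03], [-0.006, 0, 0.03], [0, 0, 0.03], [0, 0, 0.022], [0, 0, 0], [0, 0, 0], [0, 0, 0], [0, 0, -0.03], [0, 0, -0.04], [0, 0, -0.045], [-0.02, -0.035, 0], [-0.02, -0.035, 0], [-0.02, -0.035, 0], [-0.02, -0.035, 0], [0, 0, 0], [0, 0, 0]], rotation=[[0, 0, 0], [0, 0, 0], [0, 0, 0], [0, 0, 0], [0, 0, 0], [0, 0, 0], [0, 0, 0], [0, 0, 0], [0, 0, 0], [0, 0, 0], [0, 0, 0], [0, 0, 0], [0, 0, 0], [0, 0, 0], [0, 0, 0], [0, 0, 0]], jaw=[0, 0, 0, 0, 0, 0.75, 0.75, 0.75, 0.75, 0.75, 0.9, 0.9, 0.9, 0.9, 0.9, 0.9])

```text
time_s: 23.3
tool_pos: [0.4307, -0.2371, 0.3102]
tool_rot: [179.9, -0.2, 0.6]
force: [0.1, 0.1, 0.7]
grip_width: 0.0785
grasp_force: 0.0
```

```bash
python3 - <<'E'
from h import *
goto(.44,-.23,.304,0)
c=shot('wrist','w1.png');shot('side','side4.png');shot('scene','scene4.png')
cv2.imwrite('pics/w1b.png',cv2.resize(c['image'],(800,500)))
E
```

```text
pos [ 0.4307 -0.2371  0.3102] rot [179.9  -0.2   0.6] tool shift [ 0.0094 -0.007   0.0063] turn [ 0.001 -0.004  0.01 ] grip 0.07845201907979539
```

View pics/w1b.png

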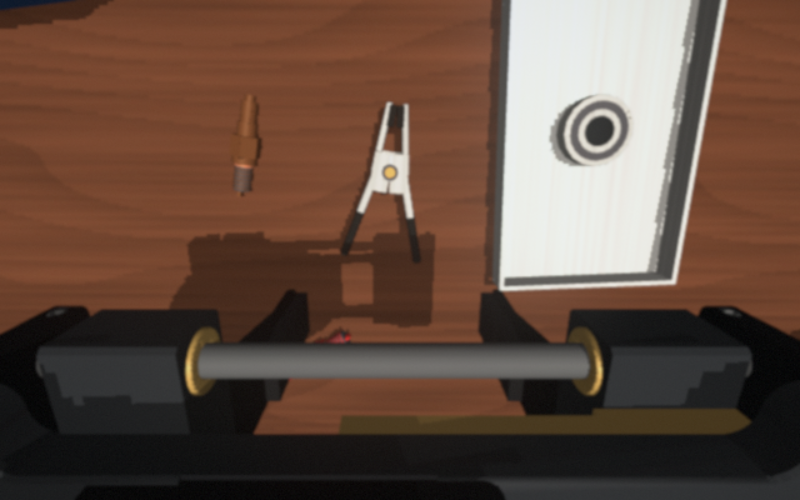

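Bearing rests in the tray at (597,130). Clamp 2 has its pivot at (390,172), handle ends at (346,250) and (417,258), and jaws at (397,104).

```bash
python3 - <<'E'
from h import *
c=load('w1.png')
for n,u,v,z in [('piv',390,172,.024),('h1',346,252,.02),('h2',417,260,.02),('jaw',397,104,.02)]:
    print(n,np.round(pt(c,u/1.25,v/1.25,z)[:2],4))
E
```

```text
piv [ 0.4832 -0.2343]
h1 [ 0.4253 -0.2029]
h2 [ 0.4197 -0.2545]
jaw [ 0.5266 -0.2385]
```

Request:
send_rows(xyz=[[0.004, -0.0035, 0], [0.0035, -0.0035, 0], [0, 0, 0.025], [0, 0, 0.025], [0, 0, 0.025], [0, 0, 0.015], [0, 0, 0], [0, 0, 0]], rotation=[[0, 0, 0.05], [0, 0, 0.055], [0, 0, 0], [0, 0, 0], [0, 0, 0], [0, 0, 0], [0, 0, 0], [0, 0, 0]], jaw=[0.9, 0.9, 0.9, 0.9, 0.9, 0.9, 0.9, 0.9], newtons=35)

```text
time_s: 24.25
tool_pos: [0.4385, -0.2315, 0.2185]
tool_rot: [180.0, -0.0, -5.6]
force: [0.1, 0.7, -0.4]
grip_width: 0.078
grasp_force: 0.0
```

```bash
python3 - <<'E'
from h import *
goto(.4384,-.2301,.185,-5.4)
s=load('side4.png')['image'][140:245,235:315];k=load('scene4.png')['image'][180:280,225:355];w=load('wrist0.png')['image'][35:135,240:340]
f=lambda a,m:cv2.resize(a,None,fx=m,fy=m,interpolation=2)
a=f(s,5);b=f(k,3);o=np.zeros((600,800,3),np.uint8);o[:525,:400]=a;o[:300,400:790]=b;o[300:600,400:700]=f(w,3)
cv2.imwrite('pics/comp.png',o)
E
```

```text
pos [ 0.4385 -0.2315  0.2185] rot [180.   -0.   -5.6] tool shift [-0.0002 -0.0014  0.0335] turn [ 0.    -0.    -0.003] grip 0.0779670343084181
```

View pics/comp.png

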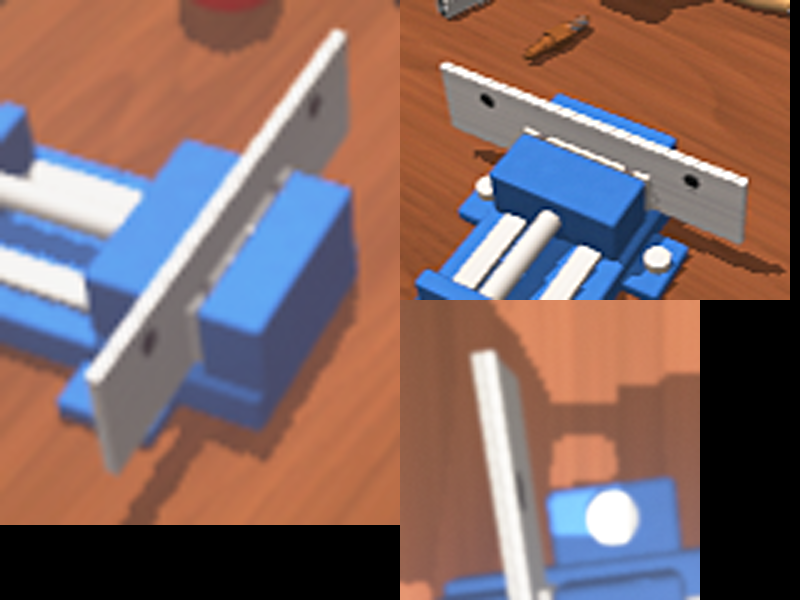

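```bash
python3 - <<'E'
from h import *
from scipy.optimize import least_squares as LS
sd,sc,wr=load('side4.png'),load('scene4.png'),load('wrist0.png')
M=[(sd,253.4,216,1),(sd,303.2,146.6,-1),(sc,340.7,240,1),(sc,239,201.3,-1),(wr,268,52,1)]
def E(p):
    a=np.array([-np.sin(p[2]),np.cos(p[2])]);r=[]
    for c,u,v,s in M: r+=list(px(c,[*(p[:2]+s*.12*a),.094])-(u,v))
    q=pt(wr,280,128.3,.094)[:2]-p[:2]; r.append(1000*(q@[a[1],-a[0]]))
    return np.array(r)
s=LS(E,[.62,0,.1]);print(s.x,np.degrees(s.x[2]),E(s.x).round(1))
E
```

```text
[0.62264609 0.00302626 0.11709702] 6.709164798580003 [-0.4 -0.8 -0.  -0.6 -1.6  1.  -0.6  0.  -0.4 -0.8  0.9]
```

Request:
send_rows(xyz=[[0, 0, 0.015], [0, 0, 0.01], [0, 0, 0.008], [0, 0, 0], [0, 0, 0], [0, 0, 0], [0, 0, 0], [0, 0, 0], [0, 0, 0], [0, 0, 0], [0, 0, -0.02], [0, 0, -0.03], [0, 0, -0.03], [0, 0, -0.03], [0, 0, 0], [0, 0, 0]], rotation=[[0, 0, 0], [0, 0, 0], [0, 0, 0], [0, 0, 0], [0, 0, 0], [0, 0, 0], [0, 0, 0], [0, 0, 0], [0, 0, 0], [0, 0, 0], [0, 0, 0], [0, 0, 0], [0, 0, 0], [0, 0, 0], [0, 0, 0], [0, 0, 0]], jaw=[0.9, 0.9, 0.9, 0.9, 0, 0, 0, 0, 0, 0, 0, 0, 0, 0, 0, 0])

```text
time_s: 25.85
tool_pos: [0.4381, -0.2307, 0.2956]
tool_rot: [180.0, -0.1, -5.5]
force: [-0.5, -0.3, -0.1]
grip_width: 0.0217
grasp_force: 34.6
```

```bash
python3 - <<'E'
from h import *
sd,sc=load('side0.png'),load('scene0.png')
print(pt(sc,163,253,0),pt(sc,140,245,0),pt(sc,180,250,0),pt(sd,281,139,0), pt(sc,185,209,.019))
goto(.6512,-.2403,.2956,96.6);print(env.get_obs()['qpos'])
E
```

```text
[ 0.7858346  -0.21719745  0.        ] [ 0.79994251 -0.27783708  0.        ] [ 0.75923825 -0.19335351  0.        ] [ 0.77271715 -0.20744085  0.        ] [ 0.67613255 -0.26664583  0.019     ]
pos [ 0.4381 -0.2307  0.2956] rot [ 1.8e+02 -1.0e-01 -5.5e+00] tool shift [ 0.2131 -0.0109  0.0003] turn [ 1.000e-03 -1.000e-03 -1.782e+00] grip 0.021749030912190617
[ 18.04224886   4.412962     6.93784049 112.7432111   -0.60826381
  62.80581547 -70.27267353]
```

Request:
send_rows(xyz=[[0, 0, -0.005], [0, 0, -0.005], [0, 0, -0.005], [0, 0, 0], [0, 0, 0], [0, 0, 0], [0, 0, 0], [0, 0, 0], [0, 0, 0], [0, 0, 0], [0, 0, 0], [0, 0, 0], [0, 0, 0], [0, 0, 0], [0, 0, 0]], rotation=[[0, 0, -0.102], [0, 0, -0.14], [0, 0, -0.14], [0, 0, -0.14], [0, 0, -0.14], [0, 0, -0.14], [0, 0, -0.14], [0, 0, -0.14], [0, 0, -0.14], [0, 0, -0.14], [0, 0, -0.14], [0, 0, -0.14], [0, 0, -0.14], [0, 0, 0], [0, 0, 0]], jaw=[0, 0, 0, 0, 0, 0, 0, 0, 0, 0, 0, 0, 0, 0, 0])

```text
time_s: 27.35
tool_pos: [0.4377, -0.2305, 0.309]
tool_rot: [-179.9, -0.1, 96.4]
force: [-0.6, -0.1, -0.8]
grip_width: 0.0217
grasp_force: 34.6
```

Request:
send_rows(xyz=[[0.003, 0.02, 0], [0.003, 0.02, 0], [0.003, 0.02, 0], [0.003, 0.02, 0], [0.003, 0.02, 0], [0.003, 0.02, 0], [0.003, 0.02, 0], [0.003, 0.02, 0], [0.003, 0.02, 0], [0.003, 0.02, 0], [0, 0.01, 0], [0, 0, 0], [0, 0, 0]], rotation=[[0, 0, 0], [0, 0, 0], [0, 0, 0], [0, 0, 0], [0, 0, 0], [0, 0, 0], [0, 0, 0], [0, 0, 0], [0, 0, 0], [0, 0, 0], [0, 0, 0], [0, 0, 0], [0, 0, 0]], jaw=[0, 0, 0, 0, 0, 0, 0, 0, 0, 0, 0, 0, 0])

```text
time_s: 28.65
tool_pos: [0.6426, -0.1773, 0.3097]
tool_rot: [-179.9, 0.0, 96.5]
force: [-0.5, -0.3, -1.0]
grip_width: 0.0214
grasp_force: 34.6
```

```bash
python3 - <<'E'
from h import *
goto(.6437,-.1768,.2355,96.6)
w=shot('wrist','w2.png')['image'];c=shot('scene','scene5.png')['image'][110:290,130:370];s=shot('side','side5.png')['image'][100:240,220:400]
o=np.zeros((600,800,3),np.uint8);o[:300,:400]=cv2.resize(c,(400,300));o[:300,400:786]=cv2.resize(s,(386,300))
o[300:,:480]=cv2.resize(w,(480,300));cv2.imwrite('pics/c2.png',o)
E
```

```text
pos [ 0.6426 -0.1773  0.3097] rot [-179.9    0.    96.5] tool shift [0.0004 0.0013 0.0742] turn [-0.002  0.    -0.002] grip 0.02144873243758758
```

View pics/c2.png

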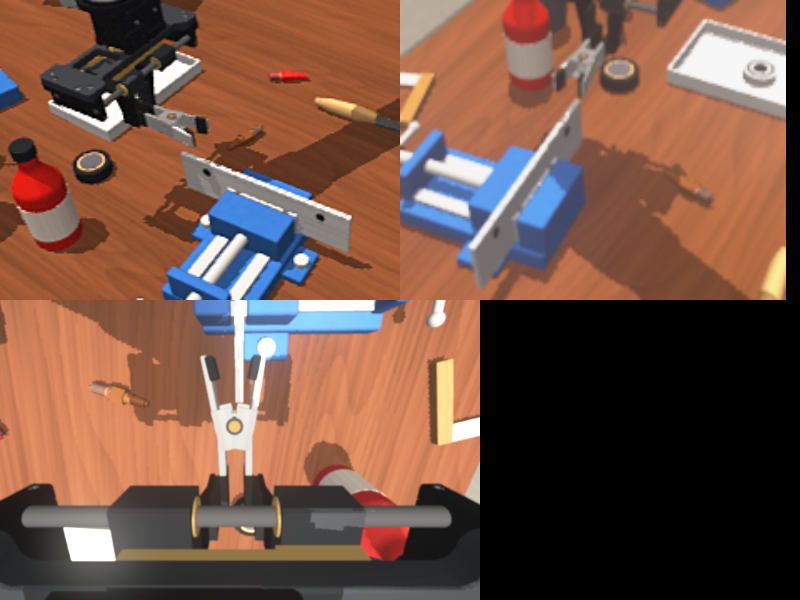

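```bash
python3 - <<'E'
from h import *
c=load('w2.png');k=640/480
for n,u,v,z in [('piv',234.5,126,.1485),('jawL',205.5,57,.1485),('jawR',262,55,.1485),('plate end',239,102,.094),('plate',238.5,20,.094)]:
    p=pt(c,u*k,v*k,z)[:2]; d=p-[.6226,.003];a=np.array([-.1168,.9932]);print(n,p.round(4),'along',(d@a).round(4),'across',(d@[a[1],-a[0]]).round(4))
# bottle
sc,sd=load('scene0.png'),load('side0.png')
E
```

```text
piv [ 0.6348 -0.126 ] along -0.1295 across -0.003
jawL [ 0.6142 -0.0888] along -0.0902 across -0.0191
jawR [ 0.6455 -0.0841] along -0.0892 across 0.0126
plate end [ 0.637  -0.1167] along -0.1205 across 0.0004
plate [ 0.6296 -0.0568] along -0.0602 across -0.0001
```

```bash
python3 - <<'E'
from h import *
c=load('w2.png');k=640/480
for n,u,v,z in [('base L',316,482,0),('base top',332,467,0),('base topR',348,468,0)]: print(n,pt(c,u*k,(v-300)*k,z).round(3))
sc=load('scene5.png');
for h in (.1,.13,.16): print(h,px(sc,[.783,-.242,h]).round())
print(px(sc,[.783,-.242,0]).round(), 'cap top in scene5:',130+22/400*240,110+145/300*180)
R=np.array(c['R']);print((-R.T@c['t']).round(3))
E
```

```text
base L [ 0.755 -0.22  -0.   ]
base top [ 0.771 -0.196  0.   ]
base topR [ 0.793 -0.195  0.   ]
0.1 [142. 216.]
0.13 [137. 205.]
0.16 [132. 194.]
[157. 247.] cap top in scene5: 143.2 197.0
[ 0.633 -0.098  0.289]
```

Request:
send_rows(xyz=[[-0.005, 0.003, 0], [0, 0, 0.015], [0, 0, 0.015], [0, 0, 0.015], [0, 0, 0.015], [0, 0, 0.014], [0, 0, 0], [0, 0, 0]], rotation=[[0, 0, 0], [0, 0, 0], [0, 0, 0], [0, 0, 0], [0, 0, 0], [0, 0, 0], [0, 0, 0], [0, 0, 0]], jaw=[0, 0, 0, 0, 0, 0, 0, 0])

```text
time_s: 29.6
tool_pos: [0.6468, -0.1814, 0.2358]
tool_rot: [-180.0, -0.0, 96.6]
force: [-0.4, -0.7, 0.1]
grip_width: 0.0217
grasp_force: 34.6
```

Request:
send_rows(xyz=[[0, 0, 0], [0, 0, 0], [0, 0, 0], [0, 0, 0], [0, 0, 0], [0, 0, 0]], rotation=[[0, 0, 0], [0, 0, 0], [0, 0, 0], [0, 0, 0], [0, 0, 0], [0, 0, 0]], jaw=[0.3, 0.4, 0.5, 0.65, 0.65, 0.65])

```text
time_s: 30.2
tool_pos: [0.6469, -0.1814, 0.2365]
tool_rot: [180.0, 0.0, 96.6]
force: [0.1, -0.2, -0.5]
grip_width: 0.0542
grasp_force: 0.0
```

Request:
send_rows(xyz=[[0, 0, -0.015], [0, 0, -0.025], [0, 0, -0.03], [0, 0, -0.03], [0, 0, 0]], rotation=[[0, 0, 0], [0, 0, 0], [0, 0, 0], [0, 0, 0], [0, 0, 0]], jaw=[0.65, 0.65, 0.65, 0.65, 0.65])

```text
time_s: 30.7
tool_pos: [0.6483, -0.1819, 0.3435]
tool_rot: [179.4, 0.2, 96.6]
force: [0.4, -0.2, 0.6]
grip_width: 0.0567
grasp_force: 0.0
```

```bash
python3 - <<'E'
from h import *
goto(.44,.1,.31,180);print(env.get_obs()['qpos'])
w=shot('wrist','w3.png')['image'];c=shot('scene','scene6.png')['image'][130:265,180:360];s=shot('side','side6.png')['image'][100:240,220:400]
o=np.zeros((600,800,3),np.uint8);o[:300,:400]=cv2.resize(c,(400,300));o[:300,400:786]=cv2.resize(s,(386,300))
o[300:,:480]=cv2.resize(w,(480,300));cv2.imwrite('pics/c3.png',o)
E
```

```text
pos [ 0.6483 -0.1819  0.3435] rot [179.4   0.2  96.6] tool shift [ 0.304  -0.1749  0.0305] turn [ 0.006  0.01  -1.456] grip 0.05671915482346731
[ 1.34011723e+01  2.26891798e+01  1.02050107e-02  8.44447387e+01
 -1.52321911e-03  7.22457509e+01  1.99911071e+01]
```

View pics/c3.png

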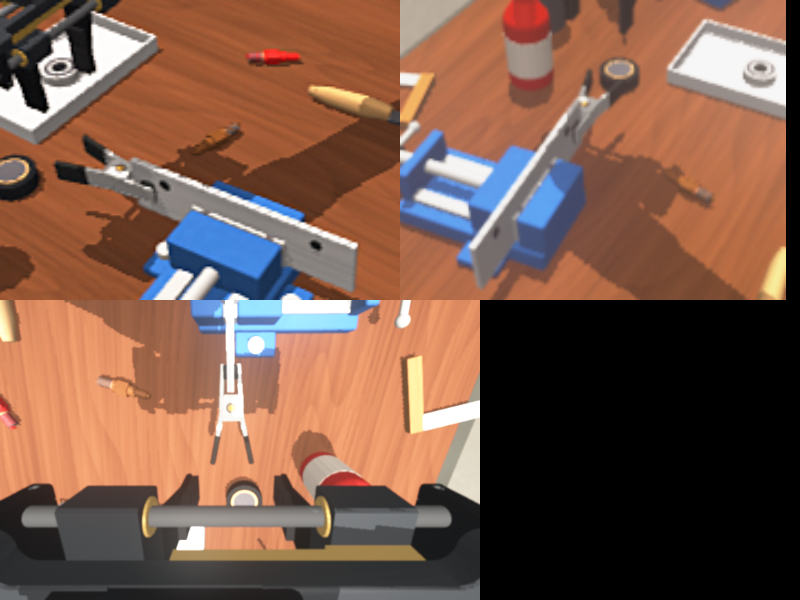

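Request:
send_rows(xyz=[[0.02, -0.008, 0.0], [0.036, -0.0147, 0.0], [0.036, -0.0147, 0.0], [0.036, -0.0147, 0.0], [0.036, -0.0147, 0.0], [0.036, -0.0147, 0.0], [0.036, -0.0147, 0.0], [0.036, -0.0147, 0.0], [0.036, -0.0147, 0.01], [0.036, -0.0147, 0.01], [0.016, -0.007, 0.01], [0, 0, 0], [0, 0, 0]], rotation=[[0, 0, 0], [0, 0, 0], [0, 0, 0], [0, 0, 0], [0, 0, 0], [0, 0, 0], [0, 0, 0], [0, 0, 0], [0, 0, 0], [0, 0, 0], [0, 0, 0], [0, 0, 0], [0, 0, 0]], jaw=[0.9, 0.9, 0.9, 0.9, 0.9, 0.9, 0.9, 0.9, 0.9, 0.9, 0.9, 0.9, 0.9])

```text
time_s: 32.15
tool_pos: [0.4591, 0.1587, 0.3057]
tool_rot: [-179.9, 0.1, 96.6]
force: [0.1, 0.0, 1.5]
grip_width: 0.0783
grasp_force: 0.0
```

```bash
python3 - <<'E'
from h import *
goto(.429,.232,.31,178)
c=load('w3.png');k=640/480
for n,u,v,z in [('piv2',231,408,.074),('jaw2',231,366,.074)]:
    d=pt(c,u*k,(v-300)*k,z)[:2]-[.6226,.003];a=np.array([-.1168,.9932]);print(n,'along',(d@a).round(4),'across',(d@[a[1],-a[0]]).round(4))
w=shot('wrist','w4.png')['image'];cv2.imwrite('pics/w4b.png',cv2.resize(w,(800,500)))
E
```

```text
pos [0.4591 0.1587 0.3057] rot [-1.799e+02  1.000e-01  9.660e+01] tool shift [ 0.0763 -0.0215 -0.0044] turn [-0.002 -0.    -1.421] grip 0.07834695931591866
piv2 along -0.1383 across 0.0007
jaw2 along -0.0965 across 0.0011
```

View pics/w4b.png

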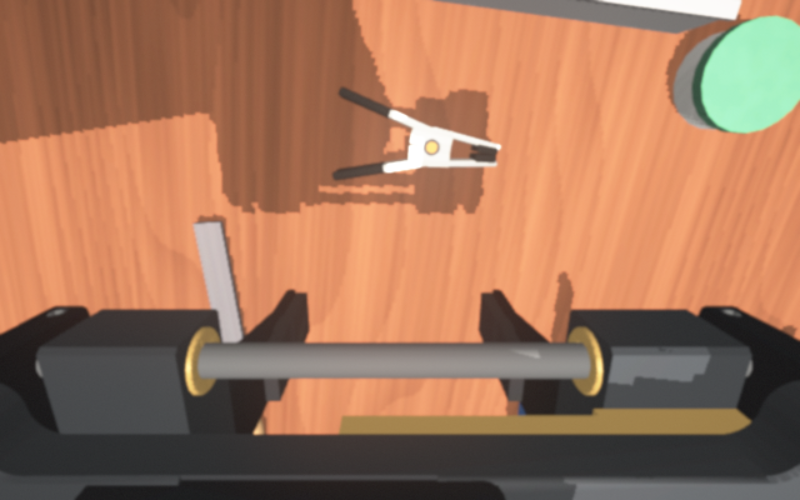

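Clamp 1 in this view: pivot (432,147), handle ends (343,92) and (336,175), jaw tip (498,153). Clamp 2 bites about 18 mm inside its end.

```bash
python3 - <<'E'
from h import *
c=load('w4.png');Q=[]
for n,u,v,z in [('piv',432,147,.024),('h1',341,91,.02),('h2',335,175,.02),('jaw',498,153,.02)]:
    p=pt(c,u/1.25,v/1.25,z)[:2];Q.append(p);print(n,p.round(4))
d=Q[3]-(Q[1]+Q[2])/2;t=np.arctan2(d[1],d[0]);g=Q[0]-.045*np.array([np.cos(t),np.sin(t)]);print(np.degrees(t),g)
goto(*g,.31,180+np.degrees(t))
E
```

```text
piv [0.475  0.2297]
h1 [0.4133 0.2569]
h2 [0.4133 0.204 ]
jaw [0.5193 0.2308]
0.205673784664943 [0.43003489 0.22956833]
pos [0.4597 0.1581 0.3061] rot [-180.     0.    96.5] tool shift [ 0.0744 -0.0214 -0.0039] turn [-1.000e-03  0.000e+00 -1.461e+00] grip 0.07826631949427963
```

Request:
send_rows(xyz=[[0.025, -0.007, 0], [0.025, -0.007, 0], [0.0245, -0.0075, 0], [0, 0, 0], [0, 0, 0], [0, 0, 0], [0, 0, 0], [0, 0, 0], [0, 0, 0], [0, 0, 0], [0, 0, 0], [0, 0, 0], [0, 0, 0], [0, 0, 0], [0, 0, 0], [0, 0, 0]], rotation=[[0, 0, 0], [0, 0, 0], [0, 0, 0], [0, 0, -0.133], [0, 0, -0.133], [0, 0, -0.133], [0, 0, -0.133], [0, 0, -0.133], [0, 0, -0.133], [0, 0, -0.133], [0, 0, -0.133], [0, 0, -0.133], [0, 0, -0.133], [0, 0, -0.133], [0, 0, 0], [0, 0, 0]], jaw=[0.9, 0.9, 0.9, 0.9, 0.9, 0.9, 0.9, 0.9, 0.9, 0.9, 0.9, 0.9, 0.9, 0.9, 0.9, 0.9])

```text
time_s: 33.8
tool_pos: [0.4301, 0.2299, 0.3065]
tool_rot: [-180.0, 0.0, -179.9]
force: [0.1, -1.0, 0.5]
grip_width: 0.0784
grasp_force: 0.0
```

```bash
python3 - <<'E'
from h import *
goto(.430,.2296,.1855,180.2)
E
```

```text
pos [0.4301 0.2299 0.3065] rot [-180.     0.  -179.9] tool shift [ 0.0002 -0.0003  0.121 ] turn [-0.     0.    -0.002] grip 0.07835800183444622
```

Request:
send_rows(xyz=[[0, 0, 0.025], [0, 0, 0.025], [0, 0, 0.025], [0, 0, 0.02], [0, 0, 0.015], [0, 0, 0.011], [0, 0, 0], [0, 0, 0], [0, 0, 0], [0, 0, 0], [0, 0, 0], [0, 0, 0], [0, 0, 0], [0, 0, -0.025], [0, 0, -0.035], [0, 0, -0.035], [0, 0, -0.03], [0, 0, 0], [0, 0, 0]], rotation=[[0, 0, 0], [0, 0, 0], [0, 0, 0], [0, 0, 0], [0, 0, 0], [0, 0, 0], [0, 0, 0], [0, 0, 0], [0, 0, 0], [0, 0, 0], [0, 0, 0], [0, 0, 0], [0, 0, 0], [0, 0, 0], [0, 0, 0], [0, 0, 0], [0, 0, 0], [0, 0, 0], [0, 0, 0]], jaw=[0.9, 0.9, 0.9, 0.9, 0.9, 0.9, 0.9, 0, 0, 0, 0, 0, 0, 0, 0, 0, 0, 0, 0])

```text
time_s: 35.7
tool_pos: [0.4292, 0.2308, 0.3105]
tool_rot: [180.0, 0.1, -179.6]
force: [-0.7, -0.5, -0.9]
grip_width: 0.0222
grasp_force: 33.9
```

```bash
python3 - <<'E'
from h import *
goto(.6226-.1168*.183,.003+.9932*.183,.310,96.7)
E
```

```text
pos [0.4292 0.2308 0.3105] rot [ 1.800e+02  1.000e-01 -1.796e+02] tool shift [-0.1717 -0.0473  0.0007] turn [1.000e-03 1.000e-03 1.461e+00] grip 0.02221580473816903
```

Request:
send_rows(xyz=[[0, 0, 0], [0, 0, 0], [0, 0, 0], [0, 0, 0], [0, 0, 0], [0, 0, 0], [0, 0, 0], [0, 0, 0], [0, 0, 0], [0, 0, 0], [0, 0, 0], [0, 0, 0]], rotation=[[0, 0, 0.133], [0, 0, 0.133], [0, 0, 0.133], [0, 0, 0.133], [0, 0, 0.133], [0, 0, 0.133], [0, 0, 0.133], [0, 0, 0.133], [0, 0, 0.133], [0, 0, 0.133], [0, 0, 0.131], [0, 0, 0]], jaw=[0, 0, 0, 0, 0, 0, 0, 0, 0, 0, 0, 0])

```text
time_s: 36.9
tool_pos: [0.4287, 0.2305, 0.3084]
tool_rot: [-179.8, 0.1, 96.7]
force: [-0.5, 0.7, -1.3]
grip_width: 0.0214
grasp_force: 33.9
```

Request:
send_rows(xyz=[[-0.008, 0.0205, 0], [-0.008, 0.0205, 0], [-0.008, 0.0205, 0], [-0.008, 0.0205, 0], [-0.008, 0.0205, 0], [-0.008, 0.0205, 0], [-0.008, 0.0205, 0], [-0.008, 0.0205, 0], [0, 0, 0], [0, 0, 0]], rotation=[[0, 0, 0], [0, 0, 0], [0, 0, 0], [0, 0, 0], [0, 0, 0], [0, 0, 0], [0, 0, 0], [0, 0, 0], [0, 0, 0], [0, 0, 0]], jaw=[0, 0, 0, 0, 0, 0, 0, 0, 0, 0])

```text
time_s: 37.9
tool_pos: [0.5992, 0.1862, 0.3087]
tool_rot: [-179.8, 0.0, 96.8]
force: [-0.1, 0.7, 0.2]
grip_width: 0.022
grasp_force: 33.9
```

```bash
python3 - <<'E'
from h import *
goto(.6226-.1168*.184,.003+.9932*.184,.236,96.7)
c=shot('side','side7.png')['image'][110:400,120:440];k=shot('scene','scene7.png')['image'][150:330,260:500]
o=np.zeros((600,800,3),np.uint8);o[:363,:400]=cv2.resize(c,(400,363));o[:300,400:]=cv2.resize(k,(400,300))
o[363:,:]=0
o[340:590,400:800]=cv2.resize(shot('wrist','w5.png')['image'],(400,250));cv2.imwrite('pics/c4.png',o)
E
```

```text
pos [0.5992 0.1862 0.3087] rot [-179.8    0.    96.8] tool shift [-0.0007  0.002   0.0727] turn [-0.003  0.     0.002] grip 0.022044298388237037
```

View pics/c4.png

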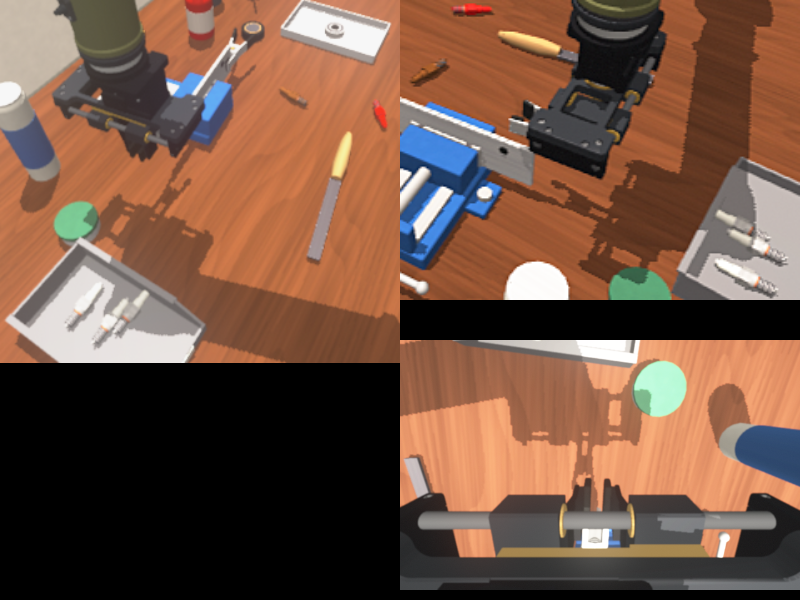

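Request:
send_rows(xyz=[[0, 0.002, 0], [0, 0, 0.015], [0, 0, 0.015], [0, 0, 0.01], [0, 0, 0.01], [0, 0, 0.01], [0, 0, 0.012], [0, 0, 0], [0, 0, 0]], rotation=[[0, 0, 0], [0, 0, 0], [0, 0, 0], [0, 0, 0], [0, 0, 0], [0, 0, 0], [0, 0, 0], [0, 0, 0], [0, 0, 0]], jaw=[0, 0, 0, 0, 0, 0, 0, 0, 0])

```text
time_s: 38.95
tool_pos: [0.6016, 0.1867, 0.2379]
tool_rot: [-180.0, 0.0, 96.7]
force: [-0.4, 0.3, -0.3]
grip_width: 0.0217
grasp_force: 33.9
```

```bash
python3 - <<'E'
from h import *
goto(.6226-.1168*.184,.003+.9932*.184,.236,96.7)
s=env.get_obs();print(s['force'],s['wrist_torque'])
E
```

```text
pos [0.6016 0.1867 0.2379] rot [-180.     0.    96.7] tool shift [-0.0008 -0.0005  0.0019] turn [-0.001  0.     0.   ] grip 0.0216954920972574
[-0.41008355  0.32094758 -0.25931068] [-0.02363102  0.02299724  0.00288919]
```

Request:
send_rows(xyz=[[0, 0, 0], [0, 0, 0], [0, 0, 0], [0, 0, 0], [0, 0, 0], [0, 0, 0], [0, 0, -0.015], [0, 0, -0.025], [0, 0, -0.03], [0, 0, -0.04], [-0.03, 0, 0], [-0.04, 0, 0], [-0.04, 0, 0], [-0.03, 0, 0], [0, 0, 0], [0, 0, 0]], rotation=[[0, 0, 0], [0, 0, 0], [0, 0, 0], [0, 0, 0], [0, 0, 0], [0, 0, 0], [0, 0, 0], [0, 0, 0], [0, 0, 0], [0, 0, 0], [0, 0, 0], [0, 0, 0], [0, 0, 0], [0, 0, 0], [0, 0, 0], [0, 0, 0]], jaw=[0.3, 0.4, 0.5, 0.65, 0.65, 0.65, 0.65, 0.65, 0.65, 0.65, 0.65, 0.65, 0.65, 0.65, 0.65, 0.65])

```text
time_s: 40.55
tool_pos: [0.6179, 0.0473, 0.3493]
tool_rot: [180.0, -0.0, 96.6]
force: [0.7, 0.7, 0.2]
grip_width: 0.0566
grasp_force: 0.0
```

```bash
python3 - <<'E'
from h import *
w=shot('wrist','w6.png')['image'];c=shot('scene','scene8.png')['image'][110:330,120:500];s=shot('side','side8.png')['image'][90:400,120:440]
o=np.zeros((600,800,3),np.uint8);o[:300,:400]=cv2.resize(c,(400,232)) .repeat(1,0) if 0 else 0
o[:232,:400]=cv2.resize(c,(400,232));o[:388,400:]=cv2.resize(s,(400,388));o[240:490,:400]=cv2.resize(w,(400,250))
cv2.imwrite('pics/c5.png',o);print(env.get_obs()['tool_pos'])
E
```

```text
[0.61767187 0.04978785 0.34876003]
```

View pics/c5.png

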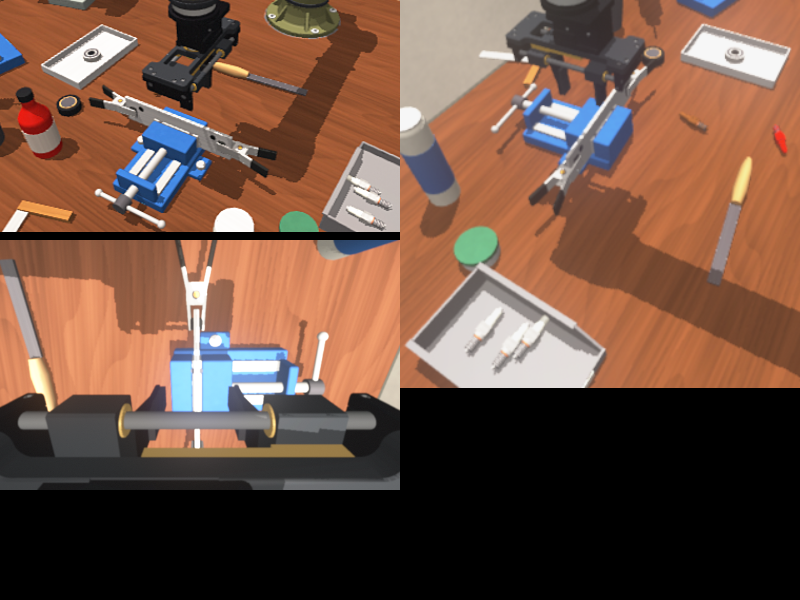

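Both clamps grip their ends, pivots at (196,295) in the wrist view and (120,100) in the scene view. The bearing is in the tray, three plugs are in the bin, and tape and tin are unmoved. I check clamp 1's depth, then hand in.

```bash
python3 - <<'E'
from h import *
c=load('w6.png')
d=pt(c,196*1.6,55*1.6,.074)[:2]-[.6226,.003];a=np.array([-.1168,.9932]);b=d@a-.036;print('bite1 along',b,'across',d@[a[1],-a[0]])
if .09<b<.115: print(env.sign_off())
E
```

```text
bite1 along 0.1001640971935869 across -0.0006969934047276194
the job is handed in; nothing more can be done
None
```

The job is handed in, but no verdict came back: in the last pictures one clamp grips each plate end about 18–20 mm in, the one bearing is in the tray, the three plugs are in the bin, and the tape and tin are where they were.

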